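# Unclip the dicing cassette and hold it over the rinse basin

## Robot

A 6-joint arm with a two-finger parallel gripper is mounted at the origin on the work surface. World frame = base frame: x ahead of the robot, y to its left, z up, the work surface at z = 0. Lengths are in mm, angles in rad, forces in N, time in s.
With the tool pointing down it reaches from about 350 to 975 mm from the base axis. Payload 7.1 kg.
Tool frame: the origin (TCP) lies between the finger pads; the fingertips stand 14 mm ahead of it and the grasp point (between the pads) lies 5 mm behind it; z points along the fingers, y is the line along which they close (so a half turn about z gives the same grasp; the last joint's range is limited). The gripper opens to 88 mm and grips with 3 to 60 N. Pads are 20 mm wide; open, the fingers measure 115 mm over their backs; the gripper's body (75 mm by 178 mm) begins 61 mm behind the grasp point.
Start: joints at [1.085, 0.423, 1.63, -0, 1.089, -0.019], TCP at [281.237, 558.131, 236.675] pointing down, gripper open.
Joint ranges: [-3, 3], [-0.9, 2.11], [0.09, 2.58], [-1.31, 4.45], [0.11, 2.69], [-2.54, 2.54]. Speed limits (rad/s): [2.39, 2.39, 3.01, 3.14, 3.14, 3.14].

## Interface

Orientations are given as a rotation vector (axis times angle).
In Python, from workcell import ctrl gives the robot as it stands. The module is installed in compiled form; this text tells all that it offers.
- The arm moves only by the tool servo_tool, never from a script. Its argument "plan" is a list of rows, each a list of 3 entries, a list of its own where there are three numbers: the closure, from 0 (fully open) to 1 (shut), then the shift along the world's x, y, z in mm, then the turn about the world's z in degrees. In form: [[hand, [x, y, z], yaw], ...]. A call has 1 to 10 rows; each row is the pose to reach, as a shift and turn from the pose commanded when the call began; what a row does not reach only later rows make up. A row lasts 1/12 s, in which the tool goes at most 41.7 mm and 7.16 degrees, less where a joint would pass 70% of its speed; a pose out of reach is approached as far as the arm can. A call with a gripper value outside its range is refused whole. The fingers move at their own pace and stop on an object; the grip force is fixed at half the most. Time passes only in rows, so rows that repeat a pose let the fingers close. It gives the time, the measured TCP pose, the force, the opening and the grip force at its end, in the units of the state.
- ctrl.get_obs(): the state, without advancing time (a new reading comes with each control period).
- ctrl.get_image(name): name is "scene" or "top" or "wrist"; returns the picture (400x640x3 uint8, blue, green, red); there is no depth.
- ctrl.camera_info(name): a dict with "fovy" (degrees; the focal length in pixels is half the picture's height over the tangent of half this angle, whatever the lens; pixels are square), "cx", "cy" (the principal point, pixels), "rvec" (rotation vector, rad) and "tvec" (3), from world to camera coordinates, as OpenCV has them; the wrist camera has in their place "T_tool_cam" (4x4, takes a point from camera to tool coordinates, whose origin is the TCP and whose axes are the flange's). Camera axes: x right, y down, z forward; pixel columns grow to the right and rows downward; lengths in mm; the calibration is good to about 2 mm. A picture is of the moment at which its call begins: read the wrist's pose just before it. camera_info takes no time and is no camera call.
- ctrl.close_job(): hands the job in; it is judged then, once.
The state is a dict: "t": time; "qpos": joint angles; "qvel": joint speeds; "joint_torque": joint torques, N m; "ee_pos": TCP position; "orientation": TCP orientation; "ft_force": force on the tool from outside, world axes, zero at the start; "moment": the same for the moment, N m; "width": finger opening in mm; "grasp_force": force on a finger pad.
Only numpy, scipy, OpenCV 4.12 (cv2) and the standard library are available. Lean on these libraries where they do the work, as an engineer would, in place of code of your own. Each camera call takes 0.05 s, during which the arm holds its last target. There are 200 camera calls.

## Task

The dicing cassette has to be rinsed: flip the dicer's hinged press lid right over on its hinge so that its pusher face looks up, pinch the cassette's two orange side catches together and lift the cassette straight out of the dicer. Carry it over to the steel basin and finish while still holding it there, level, by its pinched catches, above the middle of the basin and a hand's width clear of it. Leave the other things on the counter where they are.

Things in the scene. Friction and masses are not known exactly. Their poses are not given: they have to be found in the camera images.
- dicer: Vegetable dicer, fixed: clear tub 200 (its x) x 150 (its y) mm, white deck 80 mm above the counter. Origin under the centre of its footprint, on the counter; z up; x runs from the lid's bar side to its hinge side. The cassette sits in a well in the deck centred at x = -15, y = 0 mm. Green hinge posts at x = 78, y = +-64 mm rise to 132 mm.
- press_lid (a joint): Lid angle, rad: 0 closed (level, over the cassette, 40 mm above the deck), 1.57 upright, 3.0 at its stop, flipped and almost level beyond the dicer. Clear plate 110 mm wide, 140 g, green edges; a fork of two arms at its end carries the bar. Light hinge: it falls shut before upright and falls over to its stop within 2 s once let go some 15 degrees or more past upright.
- lid_bar (a point): Middle of the lid's round steel bar, 10 mm thick, 112 mm long along the dicer's y (92 mm free between the arms), 148 mm from the hinge axis, 125 mm above the counter while closed. The window between bar and plate is 41 mm deep, so a finger fits on each side of the bar; gripped across, the round bar can turn between the pads as the lid swings.
- lid_hinge (a point): Middle of the lid's hinge axis, which is parallel to the dicer's y; 125 mm above the counter, 78 mm from the dicer's middle along its x.
- cassette: Dicing cassette, loose, 0.15 kg: green frame 110 (x) x 43 (y) x 26 mm with steel grid. Origin: centre of its underside, 56 mm above the counter when seated, axes then as the dicer's. Orange catches at x = 0, 24 mm wide, outer faces at y = +-32 mm (54 mm apart when pinched home), tops 56 mm above the underside, 32 mm above the deck. Teeth under the deck hold it unless both catches are pinched in.
- catch_mid (a point): Point midway between the two catches, 50 mm above the cassette's underside (6 mm below the catches' tops, 26 mm above the deck while seated): a place for the middle of the fingers, closing along the cassette's y.
- catch_left (a joint): Inward travel of the catch at the cassette's +y side, m: 0 sprung out (locked), 0.005 pinched home against its stop; the tooth is free from about 0.0035. Spring 3 N at the start, 8 N at the stop.
- catch_right (a joint): The same for the catch at the -y side.
- basin: Steel rinse basin, fixed, open on top, 200 (x) x 150 (y) x 50 mm high, walls 4 mm. Origin under its centre, on the counter.
- tomato: Red tomato, 62 mm across, 47 mm high, loose; origin under its centre.
- spice_jar: Small jar with red cap, 40 mm across, 75 mm high, loose; origin under its centre.
- mug: Blue mug, 80 mm across, 90 mm high, loose; origin under its centre.
- oil_bottle: Amber bottle with green cap, 60 mm across, 200 mm high, loose; origin under its centre.
- spatula: Spatula lying flat, 260 mm long, loose; origin under its middle.
- pepper_mill: Dark wooden pepper mill, 52 mm across, 150 mm high, loose; origin under its centre.
- slicer_plate: White slicing plate without catches, 110 x 43 x 10 mm, loose, lying flat on the counter; origin under its centre.
Mind the look-alikes: they are no part of the job. Leave any red look-alike of the basin alone.

How it is judged (in metres and radians):
On the way, in this order (a step that is already met when the one before it is completed fails the run):
1. the press lid is flipped over (joint above 2.4 rad) (value of joint press_lid above 2.4 rad), for 0.2 s.
2. both catches are pinched in while the cassette still sits in the dicer (value of joint each of catch_left, catch_right above 0.0033 m and z of cassette in the frame of dicer below 0.066 m), for 0.1 s.
3. the cassette is lifted clear of the dicer by its pinched catches (value of joint each of catch_left, catch_right above 0.003 m and height (world z) of cassette above 0.1 m and contact force between cassette and dicer below 0.1 N), for 0.1 s.
At the end, for the whole second after the job is handed in: Fingers hold the cassette, both catches pinched over 3 mm; it is still, level within 20 degrees, its middle within 60 mm of the basin's middle from above, its underside over 110 mm above the counter (60 mm over the rim), touching neither basin nor dicer; the lid stays flipped (over 2.4 rad) (value of joint each of catch_left, catch_right above 0.003 m and horizontal distance between cassette and basin below 0.06 m and height (world z) of cassette above 0.11 m and angle between cassette's own z axis and vertical below 0.35 rad and contact force between the fingers and cassette above 2 N and contact force between cassette and basin below 0.1 N and contact force between cassette and dicer below 0.1 N and value of joint press_lid above 2.4 rad and linear speed of cassette below 0.05 m/s); the arm keeps its last pose, push and grip.
It fails at once if another thing on the counter is displaced by more than 30 mm (distance of any of tomato, spice_jar, mug, oil_bottle, spatula, pepper_mill, slicer_plate from where it was at the start of the episode above 0.03 m).
It also fails if it takes over 59 s, if anything falls off the work surface, if the arm or the gripper's body presses on something with over 40 N, if the wrist force passes 120 N, or if a joint passes its speed limit or range.

## Working session

There is one attempt and no reset: what is moved stays moved. The work goes in short steps, Python scripts to look and compute and a tool call to move; the robot and the scene stay as the last step left them, time stands still between calls to the robot, and variables do not carry over. Pictures are saved under pics/ and viewed, at most 10 in all, crops included, and the job is handed in when it is done.

Besides the shell and the picture viewer there is one more tool, called after "Request:" by a JSON object that holds its "name" and its "arguments", one argument or row to a line. servo_tool: Moves the arm, as the interface text tells. Its arguments: {"type":"object","properties":{"plan":{"type":"array"}},"required":["plan"]}

```bash
mkdir -p pics; cat > h.py <<'E'
import numpy as np, cv2
from workcell import ctrl
def cam(name):
    c=ctrl.camera_info(name); f=200/np.tan(np.radians(c["fovy"])/2)
    K=np.array([[f,0,c["cx"]],[0,f,c["cy"]],[0,0,1]])
    if "rvec" in c:
        R=cv2.Rodrigues(np.array(c["rvec"],float))[0]; t=np.array(c["tvec"],float).ravel()
    else:
        o=ctrl.get_obs(); T=np.eye(4); T[:3,:3]=cv2.Rodrigues(np.array(o["orientation"],float))[0]; T[:3,3]=o["ee_pos"]
        M=np.linalg.inv(T@np.array(c["T_tool_cam"])); R=M[:3,:3]; t=M[:3,3]
    return K,R,t
def ray(C,p):
    K,R,t=C; d=R.T@np.linalg.solve(K,[p[0],p[1],1]); return -R.T@t, d/np.linalg.norm(d)
def plane(C,p,z):
    o,d=ray(C,p); return o+d*(z-o[2])/d[2]
def cross(C1,p1,C2,p2):
    o1,d1=ray(C1,p1); o2,d2=ray(C2,p2)
    s=np.linalg.lstsq(np.c_[d1,-d2],o2-o1,rcond=None)[0]
    a,b=o1+s[0]*d1,o2+s[1]*d2; return (a+b)/2,np.linalg.norm(a-b)
def proj(C,P):
    K,R,t=C; q=K@(R@np.array(P,float)+t); return q[:2]/q[2]
E
python3 - <<'E'
from h import *
for n in("top","scene"):
    cv2.imwrite(f"pics/{n}0.png",ctrl.get_image(n)); C=cam(n); print(n,ray(C,(320,200)),C[0][0,0])
print(ctrl.get_obs(), ctrl.camera_info("wrist"))
E
```

```text
top (array([ 2.40499093e+02, -5.29774734e-01,  1.53714828e+03]), array([ 0.17618159, -0.01024531, -0.98430436])) 487.47892460081937
scene (array([ 943.53403421, -790.18397508, 1128.59945946]), array([-0.30748706,  0.58919407, -0.74719613])) 441.26745246397763
{'t': 0.1, 'qpos': array([ 1.08502425e+00,  4.23787620e-01,  1.63058321e+00,  5.53971874e-06,
        1.08859496e+00, -1.90168530e-02]), 'qvel': array([ 0.0008652 , -0.00186058, -0.00238069,  0.00099531, -0.00060882,
        0.00072981]), 'joint_torque': array([-3.04393589e-04, -5.45613313e+01, -2.74323875e+01,  6.44706097e-02,
        1.88124290e-02, -3.35842083e-05]), 'ee_pos': array([281.01024357, 557.73789922, 235.97685963]), 'orientation': array([-7.26463435e-01, -3.05608682e+00,  2.08642230e-03]), 'ft_force': array([-0.25805255,  0.07805973, -0.16950268]), 'moment': array([ 0.0192122 ,  0.0179094 , -0.04425971]), 'grasp_force': 0.0, 'width': 88.045612536041} {'fovy': 67.01424020726425, 'cx': 321.7383541662857, 'cy': 200.97429441574377, 'T_tool_cam': array([[-3.88908429e-04, -9.59832870e-01, -2.80572113e-01,
         7.59100308e+01],
       [ 9.99999458e-01, -1.02233807e-04, -1.03638543e-03,
        -6.97942042e-01],
       [ 9.66072843e-04, -2.80572364e-01,  9.59832389e-01,
        -1.49864409e+02],
       [ 0.00000000e+00,  0.00000000e+00,  0.00000000e+00,
         1.00000000e+00]])}
```

View pics/top0.png

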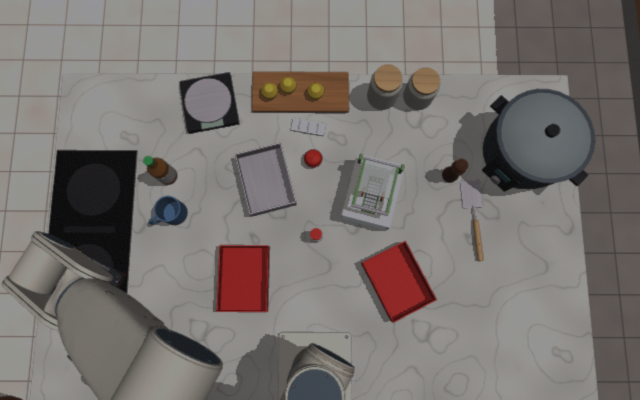

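View pics/scene0.png

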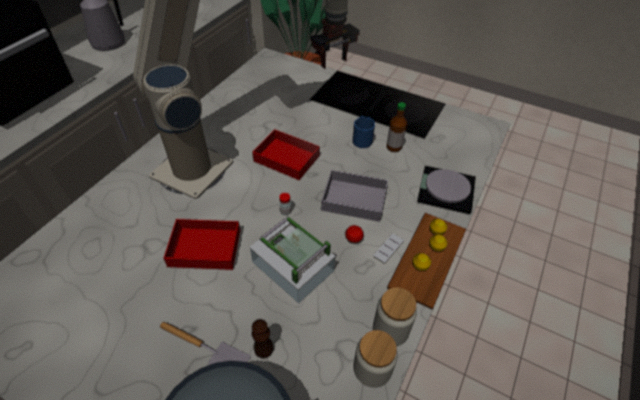

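The top view shows the dicer at (375,190), with its bar towards the robot at about (365,208) and its hinge posts at (358,158) and (401,170). The steel-grey basin is at (264,180). The two red trays at (243,278) and (398,281) are look-alikes. I'll work out rough positions, then bring the wrist camera in.

```bash
python3 - <<'E'
from h import *
T=cam("top");S=cam("scene")
it=cv2.imread("pics/top0.png");isc=cv2.imread("pics/scene0.png")
for n,p,z in [("dicer",(375,190),80),("basin",(264,180),50),("tomato",(313,158),30),("jar",(316,234),75),("slicer",(308,127),10),("mug",(168,210),90),("mill",(458,168),100)]: print(n,plane(T,p,z).round())
a=cv2.resize(it[145:235,330:420],None,fx=6,fy=6,interpolation=cv2.INTER_CUBIC)
cv2.imwrite("pics/crop_top.png",a)
E
```

```text
dicer [ 533. -183.   80.]
basin [570. 159.  50.]
tomato [646.   6.  30.]
jar [398.  -4.  75.]
slicer [756.  23.  10.]
mug [468. 440.  90.]
mill [ 598. -434.  100.]
```

View pics/crop_top.png

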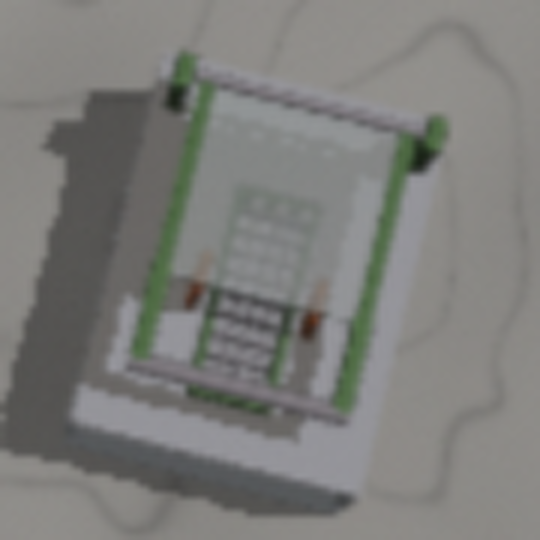

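The crop confirms the dicer, which has the clear green-edged lid and the orange catches under it. The hinge posts are at about (360.5,156.3) and (402.7,166.7), and the bar runs from (352,205) to (389,214). Next is a rough pose.

```bash
python3 - <<'E'
from h import *
T=cam("top")
p1,p2=plane(T,(360.5,156.3),132),plane(T,(402.7,166.7),132); b1,b2=plane(T,(352.2,205.3),125),plane(T,(388.7,213.8),125)
print(p1,p2,np.linalg.norm(p1-p2)); print(b1,b2,np.linalg.norm(b1-b2))
m,b=(p1+p2)/2,(b1+b2)/2; d=m-b;print(m,b,np.linalg.norm(d[:2]),np.degrees(np.arctan2(d[1],d[0])),np.degrees(np.arctan2(*(p1-p2)[1::-1]))-90)
E
```

```text
[ 624.6037045  -135.61205044  132.        ] [ 593.1832843  -260.47974898  132.        ] 128.76018384487898
[ 477.74058328 -109.86074047  125.        ] [ 452.82109839 -216.5803342   125.        ] 109.59038467595569
[ 608.8934944  -198.04589971  132.        ] [ 465.28084083 -163.22053734  125.        ] 147.77482914332197 -13.630828375987914 -14.124091428473747
```

Request:
{"name": "servo_tool", "arguments": {
  "plan": [
    [0,[11,-33,5],-4],
    [0,[22,-67,9],-8],
    [0,[33,-100,14],-12],
    [0,[44,-134,19],-16],
    [0,[55,-167,23],-20],
    [0,[66,-200,28],-24],
    [0,[77,-234,32],-28],
    [0,[88,-267,37],-32],
    [0,[99,-301,42],-36],
    [0,[110,-334,46],-39]
  ]
}}

```text
t: 0.93
ee_pos: [391.3, 222.4, 282.9]
orientation: [1.709, 2.636, -0.0]
ft_force: [0.7, 0.2, 0.2]
width: 87.9
grasp_force: 0.0
```

Request:
{"name": "servo_tool", "arguments": {
  "plan": [
    [0,[11,-33,5],-4],
    [0,[22,-67,9],-8],
    [0,[33,-100,14],-12],
    [0,[44,-134,19],-16],
    [0,[55,-167,23],-20],
    [0,[66,-200,28],-24],
    [0,[77,-234,32],-28],
    [0,[88,-267,37],-32],
    [0,[99,-301,42],-36],
    [0,[109,-334,47],-38]
  ]
}}

```text
t: 1.77
ee_pos: [500.3, -111.8, 329.7]
orientation: [-2.475, -1.935, 0.0]
ft_force: [0.9, -0.1, 0.0]
width: 87.8
grasp_force: 0.0
```

Request:
{"name": "servo_tool", "arguments": {
  "plan": [
    [0.64,[0,0,0],0],
    [0.64,[0,0,0],0],
    [0.64,[0,0,0],0]
  ]
}}

```text
t: 2.02
ee_pos: [499.6, -109.6, 329.1]
orientation: [-2.47, -1.938, 0.001]
ft_force: [0.1, 0.2, 0.2]
width: 71.5
grasp_force: 0.0
```

```bash
python3 - <<'E'
from h import *
import pickle
C=cam("wrist"); i=ctrl.get_image("wrist"); cv2.imwrite("pics/w1.png",i); pickle.dump(C,open("w1.pkl","wb"))
o=ctrl.get_obs(); print(o["t"],o["ee_pos"],o["orientation"],o["qpos"],o["width"])
E
```

```text
2.0667 [ 499.5655457  -109.10724475  329.13291925] [-2.46963653e+00 -1.93974408e+00  1.04193790e-03] [-2.38449512e-01  1.52563630e-01  1.78018691e+00  2.72689711e-04
  1.21023976e+00  6.54805176e-04] 67.2493935883013
```

Request:
{"name": "servo_tool", "arguments": {
  "plan": [
    [0.64,[0,-20,0],0],
    [0.64,[0,-50,0],0],
    [0.64,[0,-80,0],0],
    [0.64,[0,-105,0],0],
    [0.64,[0,-120,0],0],
    [0.64,[0,-120,0],0],
    [0.64,[0,-120,0],0]
  ]
}}

```text
t: 2.65
ee_pos: [500.1, -229.1, 329.3]
orientation: [-2.471, -1.939, -0.0]
ft_force: [1.3, -0.4, -0.4]
width: 31.3
grasp_force: 0.0
```

```bash
python3 - <<'E'
from h import *
import pickle
C=cam("wrist"); i=ctrl.get_image("wrist"); cv2.imwrite("pics/w2.png",i); pickle.dump(C,open("w2.pkl","wb"))
o=ctrl.get_obs(); print(o["t"],o["ee_pos"],o["orientation"],o["qpos"],o["width"])
a=cv2.imread("pics/w1.png"); cv2.imwrite("pics/w12.png",cv2.resize(np.vstack([a[:, :],i]),None,fx=.75,fy=.75,interpolation=cv2.INTER_AREA))
E
```

```text
2.7 [ 500.09977889 -228.64536582  329.45077173] [-2.47000267e+00 -1.93973525e+00 -1.50446457e-04] [-4.50743417e-01  2.15056955e-01  1.70192320e+00  5.45719998e-04
  1.22544562e+00 -2.11579226e-01] 31.753971695906635
```

View pics/w12.png

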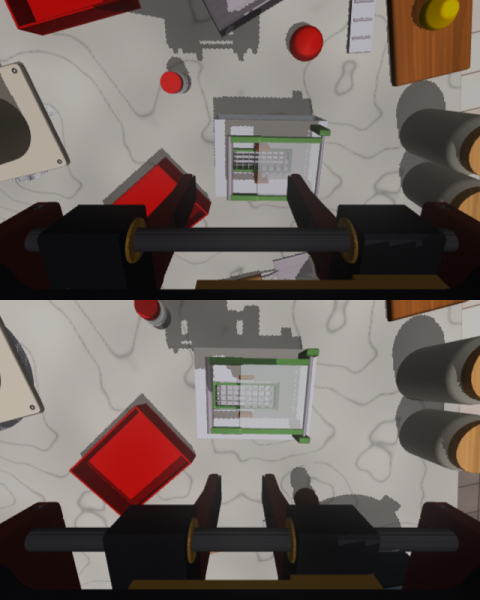

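w12 stacks both wrist views. In w1 the dicer is at about x 285–440, y 130–270, and in w2 at x 258–420, y 60–195 (full-resolution px). The bar is on the left and the hinge on the right. I'll enlarge both crops.

```bash
python3 - <<'E'
from h import *
a=cv2.imread("pics/w1.png")[120:280,280:450]; b=cv2.imread("pics/w2.png")[45:205,250:430]
f=lambda i:cv2.resize(i,(790,0) if 0 else None,fx=3.5,fy=3.5,interpolation=cv2.INTER_CUBIC)
a=cv2.resize(a,None,fx=2.25,fy=3.5,interpolation=cv2.INTER_CUBIC) if 0 else cv2.resize(a,None,fx=2.2,fy=2.2,interpolation=cv2.INTER_CUBIC)
b=cv2.resize(b,None,fx=2.2,fy=2.2,interpolation=cv2.INTER_CUBIC)
cv2.imwrite("pics/w12z.png",np.hstack([a,b])); print(a.shape,b.shape)
E
```

```text
(352, 374, 3) (352, 396, 3)
```

View pics/w12z.png

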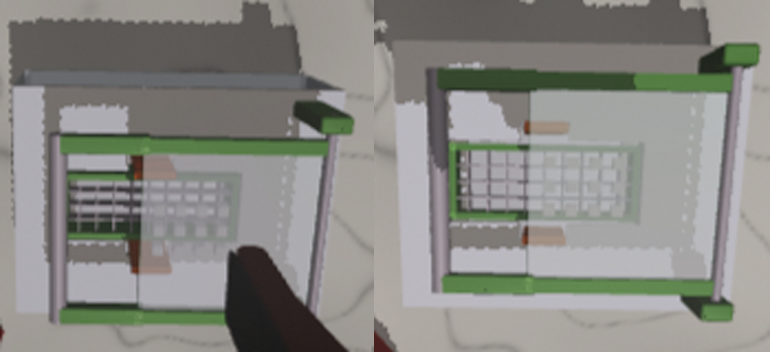

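Crop pixels: in w1 the bar ends are (57,137) and (56,321), and the hinge rod ends (332,137) and (311,312). In w2 (x minus 374) the bar ends are (61,70) and (64,291), and the hinge rod ends (363,68) and (342,298).

```bash
python3 - <<'E'
from h import *
import pickle
A=pickle.load(open("w1.pkl","rb"));B=pickle.load(open("w2.pkl","rb"))
fa=lambda x,y:(280+x/2.2,120+y/2.2); fb=lambda x,y:(250+x/2.2,45+y/2.2)
P={}
for n,a,b in [("bar+",(57,137),(61,70)),("bar-",(56,321),(64,291)),("hin+",(332,137),(363,68)),("hin-",(311,312),(342,298))]:
    P[n],e=cross(A,fa(*a),B,fb(*b)); print(n,P[n].round(1),round(e,1))
b=(P["bar+"]+P["bar-"])/2;h=(P["hin+"]+P["hin-"])/2;print(b,h,h-b)
for k in("bar+","bar-"): 
    d=P["bar+"]-P["bar-"];
print(np.linalg.norm(d),np.degrees(np.arctan2(d[1],d[0]))-90)
# plane check at z 125
for C,f,u,v in((A,fa,(57,137),(56,321)),(B,fb,(61,70),(64,291))):
    p,q=plane(C,f(*u),125),plane(C,f(*v),125); print(p,q,(p+q)/2,np.linalg.norm(p-q),np.degrees(np.arctan2(*(p-q)[1::-1]))-90)
E
```

```text
bar+ [ 481.4 -108.3  130. ] 0.4
bar- [ 452.8 -214.4  130.2] 0.3
hin+ [ 624.1 -142.7  132.6] 0.4
hin- [ 604.3 -262.4   99.3] 2.0
[ 467.09838087 -161.37121264  130.11262341] [ 614.20297815 -202.51960397  115.9463093 ] [147.10459728 -41.14839132 -14.16631412]
109.92055270499189 -15.093400714792736
[ 480.67973675 -109.34123657  125.        ] [ 451.94336923 -217.10339518  125.        ] [ 466.31155299 -163.22231587  125.        ] 111.52785143088454 -14.931313874950376
[ 481.07459265 -107.6352705   125.        ] [ 451.647313   -215.32419792  125.        ] [ 466.36095283 -161.47973421  125.        ] 111.63722441858351 -15.283625422254161
```

The bar centre comes out at about (466,-162.5,125–130). Its length of 111 mm matches the text, and the yaw is about -14.5°. I'll move above it, then descend.

Request:
{"name": "servo_tool", "arguments": {
  "plan": [
    [0.64,[-6,12,-25],0],
    [0.64,[-13,26,-55],0],
    [0.64,[-21,41,-90],-1],
    [0.64,[-28,55,-120],-1],
    [0.64,[-33,65,-145],-1],
    [0.64,[-34,67,-155],-1],
    [0.64,[-34,67,-160],-1],
    [0.64,[-34,67,-160],-1]
  ]
}}

```text
t: 3.37
ee_pos: [466.7, -162.4, 169.6]
orientation: [-2.487, -1.92, 0.0]
ft_force: [-0.2, 0.0, 0.9]
width: 31.9
grasp_force: 0.0
```

Request:
{"name": "servo_tool", "arguments": {
  "plan": [
    [0.64,[0,0,-8],0],
    [0.64,[0,0,-18],0],
    [0.64,[0,0,-28],0],
    [0.64,[0,0,-38],0],
    [0.64,[0,0,-47],0],
    [0.64,[0,0,-47],0]
  ]
}}

```text
t: 3.87
ee_pos: [465.1, -162.6, 120.7]
orientation: [-2.486, -1.916, 0.003]
ft_force: [-0.7, -0.2, 0.2]
width: 31.9
grasp_force: 0.0
```

```bash
python3 - <<'E'
from h import *
i=ctrl.get_image("wrist"); s=ctrl.get_image("scene")
o=ctrl.get_obs(); print(o["t"],o["ee_pos"],o["ft_force"],o["width"])
cv2.imwrite("pics/v.png",np.hstack([cv2.resize(i[120:360,180:480],(400,320),interpolation=cv2.INTER_CUBIC),cv2.resize(s[170:320,220:370],(320,320),interpolation=cv2.INTER_CUBIC)]))
E
```

```text
3.9667 [ 465.90995547 -162.84694269  122.07564344] [ 0.2051292  -0.47795946  0.13303208] 31.954434439366054
```

View pics/v.png

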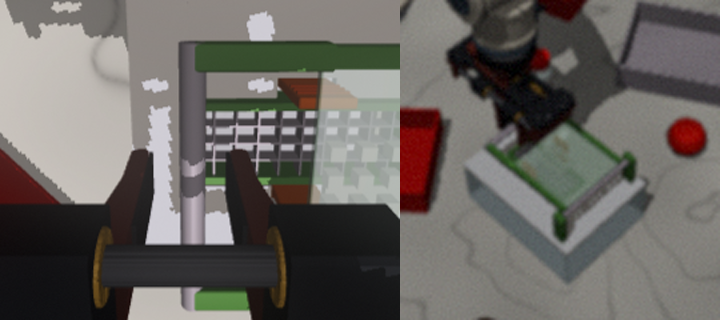

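The fingers straddle the bar centrally (bar at about (190,180) in the left panel, fingers at 140 and 240). I'll close on it.

Request:
{"name": "servo_tool", "arguments": {
  "plan": [
    [1,[0,0,0],0],
    [1,[0,0,0],0],
    [1,[0,0,0],0],
    [1,[0,0,0],0],
    [1,[0,0,0],0]
  ]
}}

```text
t: 4.38
ee_pos: [466.3, -162.9, 123.0]
orientation: [2.488, 1.918, 0.0]
ft_force: [-1.3, 1.3, 1.1]
width: 9.4
grasp_force: 30.0
```

```bash
python3 - <<'E'
import numpy as np
y=np.radians(-14.6);R=148
for a in range(0,181,5):
    t=np.radians(a); d=R*(1-np.cos(t)); print(a,(d*np.cos(y)).round(),(d*np.sin(y)).round(),(R*np.sin(t)).round(),end=" | ")
E
```

```text
0 0.0 -0.0 0.0 | 5 1.0 -0.0 13.0 | 10 2.0 -1.0 26.0 | 15 5.0 -1.0 38.0 | 20 9.0 -2.0 51.0 | 25 13.0 -3.0 63.0 | 30 19.0 -5.0 74.0 | 35 26.0 -7.0 85.0 | 40 34.0 -9.0 95.0 | 45 42.0 -11.0 105.0 | 50 51.0 -13.0 113.0 | 55 61.0 -16.0 121.0 | 60 72.0 -19.0 128.0 | 65 83.0 -22.0 134.0 | 70 94.0 -25.0 139.0 | 75 106.0 -28.0 143.0 | 80 118.0 -31.0 146.0 | 85 131.0 -34.0 147.0 | 90 143.0 -37.0 148.0 | 95 156.0 -41.0 147.0 | 100 168.0 -44.0 146.0 | 105 180.0 -47.0 143.0 | 110 192.0 -50.0 139.0 | 115 204.0 -53.0 134.0 | 120 215.0 -56.0 128.0 | 125 225.0 -59.0 121.0 | 130 235.0 -61.0 113.0 | 135 244.0 -64.0 105.0 | 140 253.0 -66.0 95.0 | 145 261.0 -68.0 85.0 | 150 267.0 -70.0 74.0 | 155 273.0 -71.0 63.0 | 160 278.0 -72.0 51.0 | 165 282.0 -73.0 38.0 | 170 284.0 -74.0 26.0 | 175 286.0 -74.0 13.0 | 180 286.0 -75.0 0.0 |
```

Request:
{"name": "servo_tool", "arguments": {
  "plan": [
    [1,[1,0,13],0],
    [1,[2,-1,26],0],
    [1,[5,-1,38],0],
    [1,[9,-2,51],0],
    [1,[13,-3,63],0],
    [1,[19,-5,74],0],
    [1,[26,-7,85],0],
    [1,[34,-9,95],0],
    [1,[42,-11,105],0],
    [1,[51,-13,113],0]
  ]
}}

```text
t: 5.22
ee_pos: [513.9, -175.4, 236.1]
orientation: [-2.483, -1.915, 0.009]
ft_force: [-15.9, 0.0, 13.3]
width: 9.0
grasp_force: 30.0
```

A mild outward push of about 20 N, so I'm slightly inside the true arc. I'll continue with 2–3 mm more radius.

Request:
{"name": "servo_tool", "arguments": {
  "plan": [
    [1,[8,-3,10],0],
    [1,[19,-6,18],0],
    [1,[30,-9,24],0],
    [1,[42,-12,29],0],
    [1,[54,-15,33],0],
    [1,[66,-18,36],0],
    [1,[79,-21,37],0],
    [1,[92,-24,38],0],
    [1,[105,-28,37],0],
    [1,[118,-31,36],0]
  ]
}}

```text
t: 6.05
ee_pos: [635.3, -207.6, 272.1]
orientation: [2.488, 1.918, -0.002]
ft_force: [-2.8, -3.5, -0.9]
width: 9.0
grasp_force: 30.0
```

```bash
python3 - <<'E'
from h import *
s=ctrl.get_image("scene");o=ctrl.get_obs(); print(o["t"],o["ee_pos"],o["ft_force"],o["width"],o["grasp_force"])
cv2.imwrite("pics/v2.png",cv2.resize(s[150:320,200:400],(600,510),interpolation=cv2.INTER_CUBIC))
E
```

```text
6.1 [ 637.28625598 -208.14560683  271.71004703] [ 1.0613008  -3.04344868  8.16193294] 9.04768395690237 30.00328838825226
```

View pics/v2.png

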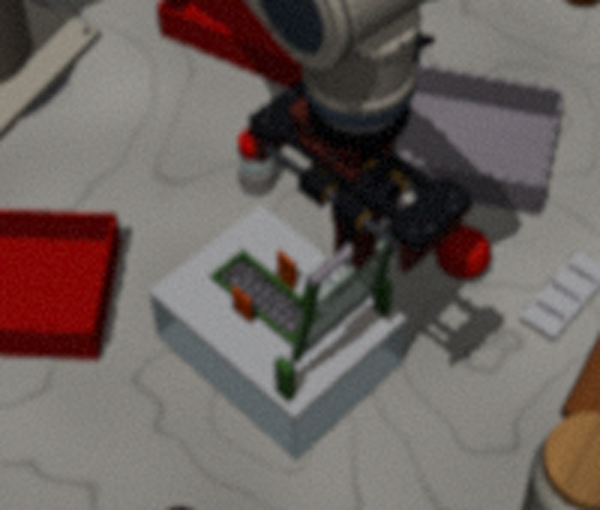

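The lid is upright and still gripped: the bar is between the fingers at about (350,255) and the plate stands over the hinge rod at (345,345). The cassette is now visible at (260,290). I'll continue over.

Request:
{"name": "servo_tool", "arguments": {
  "plan": [
    [1,[12,-3,-3],0],
    [1,[25,-6,-6],0],
    [1,[37,-9,-11],0],
    [1,[48,-12,-17],0],
    [1,[58,-15,-24],0],
    [1,[68,-17,-32],0],
    [1,[77,-20,-40],0],
    [1,[86,-22,-50],0],
    [1,[94,-24,-60],0],
    [1,[100,-26,-70],0]
  ]
}}

```text
t: 6.93
ee_pos: [735.2, -233.2, 200.0]
orientation: [-2.487, -1.917, 0.002]
ft_force: [-2.2, -2.6, -0.7]
width: 9.1
grasp_force: 30.0
```

Request:
{"name": "servo_tool", "arguments": {
  "plan": [
    [1,[6,-1,-10],0],
    [1,[10,-2,-20],0],
    [1,[10,-2,-20],0],
    [1,[10,-2,-20],0]
  ]
}}

```text
t: 7.27
ee_pos: [744.5, -235.5, 179.4]
orientation: [-2.487, -1.917, 0.004]
ft_force: [-4.9, -4.3, -1.9]
width: 9.4
grasp_force: 30.0
```

The lid is at about 160°. I'll open just enough to release it, then lift away.

Request:
{"name": "servo_tool", "arguments": {
  "plan": [
    [0.68,[0,0,0],0],
    [0.68,[0,0,0],0],
    [0.68,[0,0,0],0],
    [0.68,[0,0,5],0],
    [0.68,[0,0,20],0],
    [0.68,[0,0,45],0],
    [0.68,[0,0,80],0],
    [0.5,[0,0,115],0],
    [0.3,[0,0,150],0],
    [0,[0,0,160],0]
  ]
}}

```text
t: 8.1
ee_pos: [747.5, -235.3, 351.2]
orientation: [2.48, 1.912, 0.011]
ft_force: [0.3, -0.3, 1.5]
width: 44.7
grasp_force: 0.0
```

```bash
python3 - <<'E'
from h import *
s=ctrl.get_image("scene");t=ctrl.get_image("top");o=ctrl.get_obs(); print(o["t"],o["ee_pos"],o["orientation"],o["ft_force"],o["width"],o["qpos"])
cv2.imwrite("pics/top3.png",t)
cv2.imwrite("pics/v3.png",np.hstack([cv2.resize(s[170:340,210:380],(400,400),interpolation=cv2.INTER_CUBIC),cv2.resize(t[100:240,315:455],(400,400),interpolation=cv2.INTER_CUBIC)]))
E
```

```text
8.2 [ 746.69544408 -235.07440974  347.16304357] [2.48270731 1.91427219 0.00739243] [0.10243576 0.68509697 0.28215704] 52.78739564284685 [-3.20285676e-01  5.82235582e-01  1.11902397e+00  2.32472450e-04
  1.43224397e+00 -6.31859021e-02]
```

View pics/v3.png

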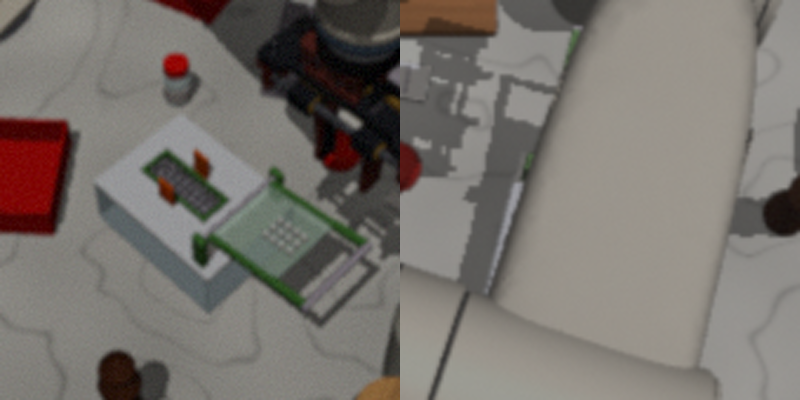

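The lid lies flipped beyond the dicer, and the cassette with its orange catches is exposed (left panel, (168,190) and (202,163)). Next I'll turn the tool +90° over the cassette and measure the catches from two wrist positions.

Request:
{"name": "servo_tool", "arguments": {
  "plan": [
    [0,[-14,4,-4],6],
    [0,[-30,8,-9],12],
    [0,[-46,12,-14],18],
    [0,[-62,16,-19],24],
    [0,[-78,20,-24],30],
    [0,[-94,24,-29],36],
    [0,[-110,29,-34],42],
    [0,[-126,33,-39],48],
    [0,[-142,37,-44],54],
    [0,[-158,41,-49],60]
  ]
}}

```text
t: 9.03
ee_pos: [585.4, -193.1, 290.6]
orientation: [-1.187, -2.905, 0.0]
ft_force: [-0.0, 0.6, -0.4]
width: 87.5
grasp_force: 0.0
```

Request:
{"name": "servo_tool", "arguments": {
  "plan": [
    [0,[-14,4,-5],6],
    [0,[-28,8,-10],12],
    [0,[-42,12,-15],18],
    [0,[-55,15,-20],24],
    [0,[-65,17,-23],29],
    [0,[-68,18,-23],29],
    [0,[-68,18,-23],29],
    [0,[-68,18,-23],29]
  ]
}}

```text
t: 9.7
ee_pos: [519.4, -175.8, 269.4]
orientation: [-0.434, -3.111, -0.0]
ft_force: [0.1, -0.2, 0.5]
width: 87.8
grasp_force: 0.0
```

```bash
cat > c.py <<'E'
from h import *
import pickle,sys
k=sys.argv[1]
C=cam("wrist"); i=ctrl.get_image("wrist"); o=ctrl.get_obs(); cv2.imwrite(f"pics/{k}.png",i); pickle.dump(C,open(k+".pkl","wb"))
print(o["t"],o["ee_pos"],o["orientation"],o["ft_force"],o["width"],o["qpos"])
h=cv2.cvtColor(i,cv2.COLOR_BGR2HSV); m=cv2.inRange(h,(5,120,60),(18,255,255))
for c in cv2.findContours(m,cv2.RETR_EXTERNAL,cv2.CHAIN_APPROX_NONE)[0]:
    if cv2.contourArea(c)>60: print(cv2.boundingRect(c),cv2.contourArea(c),cv2.minAreaRect(c))
E
python3 c.py k1
```

```text
9.75 [ 519.72545536 -175.9404409   269.56335918] [4.33466092e-01 3.11135030e+00 4.07122773e-05] [-0.25979167 -0.03790904 -0.29186238] 87.11581069593812 [-3.48141099e-01  2.73007909e-01  1.76964431e+00  7.35106875e-05
  1.09875734e+00 -1.64211750e+00]
(413, 335, 37, 39) 910.0 ((430.45733642578125, 354.251708984375), (44.6822624206543, 27.72110366821289), 76.4295654296875)
(502, 309, 10, 41) 93.0 ((507.55584716796875, 329.27349853515625), (8.206524848937988, 40.18896484375), 4.398705959320068)
(294, 179, 6, 23) 86.0 ((296.5, 190.0), (22.0, 5.0), 90.0)
(348, 178, 7, 22) 92.0 ((351.0, 188.5), (21.0, 6.0), 90.0)
(17, 98, 67, 95) 1398.0 ((50.72058868408203, 144.36764526367188), (109.75909423828125, 15.263373374938965), 59.03623962402344)
```

Request:
{"name": "servo_tool", "arguments": {
  "plan": [
    [0,[0,15,0],0],
    [0,[0,40,0],0],
    [0,[0,65,0],0],
    [0,[0,80,0],0],
    [0,[0,80,0],0],
    [0,[0,80,0],0]
  ]
}}

```text
t: 10.25
ee_pos: [519.9, -95.5, 269.8]
orientation: [0.429, 3.112, -0.0]
ft_force: [-0.1, 0.1, -0.2]
width: 87.7
grasp_force: 0.0
```

```bash
python3 c.py k2; python3 - <<'E'
import cv2,numpy as np
a=cv2.imread("pics/k1.png")[60:260,180:460];b=cv2.imread("pics/k2.png")[60:260,240:600]
f=lambda i,s:cv2.resize(i,None,fx=s,fy=s,interpolation=cv2.INTER_CUBIC)
a,b=f(a,2),f(b,2); a=np.hstack([a,np.zeros((400,b.shape[1]-a.shape[1],3),np.uint8)])
cv2.imwrite("pics/k12.png",f(np.vstack([a,b]),.75))
E
```

```text
10.3 [519.82309523 -96.07856394 269.74412767] [ 4.30129958e-01  3.11151428e+00 -5.13438588e-04] [ 0.01558987 -0.93894284 -0.67154016] 87.87760375118089 [-2.05115832e-01  2.41787499e-01  1.81173371e+00 -3.30970691e-04
  1.08756162e+00 -1.50102338e+00]
(363, 335, 78, 39) 2241.0 ((401.5, 354.0), (38.0, 77.0), 90.0)
(221, 199, 7, 21) 79.0 ((224.21951293945312, 208.97561645507812), (20.31940460205078, 4.858987808227539), 83.6598129272461)
(276, 190, 10, 30) 146.0 ((280.5, 204.5), (29.0, 9.0), 90.0)
(0, 151, 34, 56) 624.0 ((10.741178512573242, 180.16470336914062), (60.743629455566406, 14.11215591430664), 57.528804779052734)
```

View pics/k12.png

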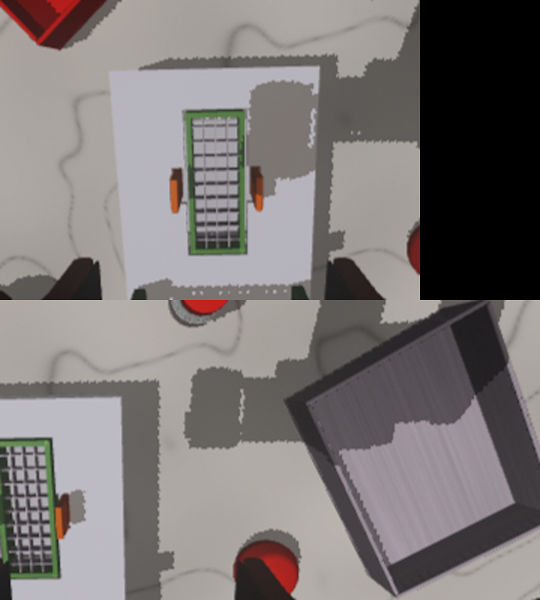

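k1 shows the cassette square to the tool, with catches at about (297,190) and (351,189). k2 shows the same catches at about (224,209) and (281,205), with the steel basin at right and no red lining. Next, triangulate.

```bash
python3 - <<'E'
from h import *
import pickle
A=pickle.load(open("k1.pkl","rb"));B=pickle.load(open("k2.pkl","rb"))
def blobs(k):
    i=cv2.imread(f"pics/{k}.png");h=cv2.cvtColor(i,cv2.COLOR_BGR2HSV);m=cv2.inRange(h,(3,110,50),(20,255,255));m=cv2.morphologyEx(m,cv2.MORPH_CLOSE,np.ones((5,5)))
    r=[]
    for c in cv2.findContours(m,0,2)[0]:
        x,y,w,hh=cv2.boundingRect(c)
        if 15<hh<45 and w<25 and 150<y<240: r.append((x,y,w,hh,cv2.minAreaRect(c)[0]))
    return sorted(r)
a,b=blobs("k1"),blobs("k2");print(a,b)
# vertical centre, left & right outlines
for n,u in(("k1",a),("k2",b)):
    C=A if n=="k1" else B
    for q in u: print(n,[plane(C,(q[0]+e*q[2],q[1]+f*q[3]),112).round(1)[:2] for e in(0,1) for f in(0,1)])
for p,q in zip(a[:2],b[:2]): print("tri",cross(A,p[4],B,q[4]))
# frame corners of cassette (green) in k1
i=cv2.imread("pics/k1.png");h=cv2.cvtColor(i,cv2.COLOR_BGR2HSV);m=cv2.inRange(h,(40,60,30),(80,255,255));m[245:]=0
m=cv2.morphologyEx(m,cv2.MORPH_CLOSE,np.ones((5,5)));c=max(cv2.findContours(m,0,2)[0],key=cv2.contourArea)
bx=cv2.boxPoints(cv2.minAreaRect(c));P=np.array([plane(A,p,82) for p in bx]);print(bx.round(),P.round(1),P.mean(0),np.linalg.norm(P[0]-P[1]),np.linalg.norm(P[1]-P[2]),[np.degrees(np.arctan2(*(P[j+1]-P[j])[1::-1])) for j in(0,1)])
# basin rim from k2+top
E
```

```text
[(293, 174, 7, 28, (296.05694580078125, 187.5246124267578)), (348, 172, 7, 28, (351.0, 185.5))] [(221, 191, 18, 29, (229.62803649902344, 205.15243530273438)), (276, 190, 11, 30, (281.2821350097656, 204.51364135742188))]
k1 [array([ 496.1, -201.3]), array([ 524.9, -210.3]), array([ 498.1, -194.3]), array([ 526.9, -203.2])]
k1 [array([ 509.6, -146.1]), array([ 538.7, -153.7]), array([ 511.6, -139.2]), array([ 540.7, -146.5])]
k2 [array([ 493.7, -199.4]), array([ 524.1, -211.1]), array([ 498.9, -181.2]), array([ 529.3, -192.4])]
k2 [array([ 508.4, -143.4]), array([ 540.2, -153.9]), array([ 511.5, -132.3]), array([ 543.4, -142.4])]
tri (array([ 516.26408859, -206.48060967,   85.76154316]), np.float64(0.11055064172318374))
tri (array([ 528.50747523, -146.24035031,   97.02366265]), np.float64(0.7098972363669755))
[[304. 134.]
 [342. 134.]
 [343. 229.]
 [305. 229.]] [[ 461.9 -181.1   82. ]
 [ 472.9 -140.8   82. ]
 [ 580.7 -168.1   82. ]
 [ 568.7 -212.1   82. ]] [ 521.050114   -175.52300356   82.        ] 41.74089931815245 111.18114293789833 [np.float64(74.71790641832783), np.float64(-14.181811258896804)]
```

```bash
python3 - <<'E'
from h import *
import pickle
A=pickle.load(open("k1.pkl","rb"));B=pickle.load(open("k2.pkl","rb"))
print(cross(A,(342.5,133.5),B,(274.7,152)),cross(A,(343.5,229.5),B,(280,245.3)))
P=[plane(B,p,50) for p in((430,126.7),(566.7,62),(504.7,258))]
print(np.round(P,1),np.linalg.norm(P[0]-P[1]),np.linalg.norm(P[0]-P[2]),(P[1]+P[2])/2)
T=cam("top")
Q=[plane(T,p,50) for p in((235,155),(280,146),(295,205),(248,215))];print(np.round(Q,1),np.mean(Q,0))
E
```

```text
(array([ 473.60505799, -139.77795132,   71.49059882]), np.float64(0.3942146486739798)) (array([ 583.19208659, -167.94457991,   78.49029799]), np.float64(0.12132534215529352))
[[496.6  43.4  50. ]
 [468.3 203.3  50. ]
 [694.2 110.3  50. ]] 162.42562061244956 208.63322816621294 [581.27629931 156.8279131   50.        ]
[[649.8 251.9  50. ]
 [679.7 110.7  50. ]
 [490.7  61.3  50. ]
 [459.1 205.7  50. ]] [569.8287999  157.37881568  50.        ]
```

Request:
{"name": "servo_tool", "arguments": {
  "plan": [
    [0,[0,-10,0],0],
    [0,[0,-30,0],0],
    [0,[0,-52,0],1],
    [0,[1,-70,-15],1],
    [0,[1,-80,-35],1],
    [0,[1,-80,-60],1],
    [0,[1,-80,-85],1],
    [0,[1,-80,-105],1],
    [0,[1,-80,-115],1],
    [0,[1,-80,-115],1]
  ]
}}

```text
t: 11.13
ee_pos: [518.8, -176.7, 152.5]
orientation: [-0.405, -3.111, -0.001]
ft_force: [-0.0, 0.5, -0.3]
width: 87.6
grasp_force: 0.0
```

```bash
python3 c.py k3; python3 - <<'E'
import cv2
a=cv2.imread("pics/k3.png")[100:380,100:560]
cv2.imwrite("pics/k3z.png",cv2.resize(a,None,fx=1.5,fy=1.5,interpolation=cv2.INTER_CUBIC))
E
```

```text
11.1833 [ 519.72702411 -176.73810816  153.96279976] [-4.04697626e-01 -3.11349989e+00 -4.24227897e-04] [-0.92236881 -0.41866691  0.10123487] 87.80297256156032 [-3.49389467e-01  4.26435100e-01  1.85631387e+00 -1.99709004e-04
  8.60758097e-01 -1.66154169e+00]
(280, 217, 8, 32) 187.0 ((283.5, 232.5), (31.0, 7.0), 90.0)
(367, 212, 8, 37) 192.0 ((370.6556701660156, 230.00975036621094), (6.923989772796631, 36.24178695678711), 3.5763344764709473)
```

View pics/k3z.png

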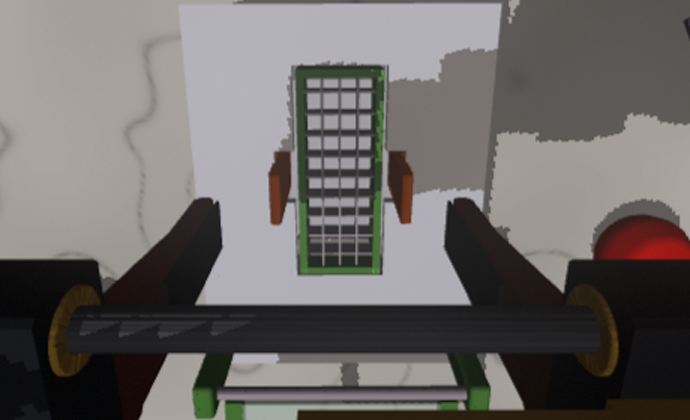

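The catches' top faces are at about (284,233) and (371,233) full-resolution px, with the fingers on either side of them and aligned. I'll check the midpoint.

```bash
python3 - <<'E'
from h import *
import pickle
C=pickle.load(open("k3.pkl","rb")); A=pickle.load(open("k1.pkl","rb"))
p,q=plane(C,(280,233),112),plane(C,(375,233),112);print(p,q,(p+q)/2,np.linalg.norm(p-q),np.degrees(np.arctan2(*(q-p)[1::-1])))
# heights: outer top edges in k1 (high) vs k3 (low)
print(cross(A,(294,190.5),C,(280,233)),cross(A,(355,189),C,(375,232)))
E
```

```text
[ 513.17971286 -205.60583106  112.        ] [ 529.65619397 -143.40059538  112.        ] [ 521.41795342 -174.50321322  112.        ] 64.35033624381543 75.16457766216284
(array([ 513.06070986, -205.48575882,  112.38090393]), np.float64(0.06010648696915881)) (array([ 529.21069833, -143.39159878,  111.49463133]), np.float64(0.37616930062333176))
```

The catch tops are at z ≈ 112, 64 mm apart, with midpoint (521.4,-174.5). I'll descend and pinch.

Request:
{"name": "servo_tool", "arguments": {
  "plan": [
    [0,[1,1.5,-10],0],
    [0,[1,1.5,-22],0],
    [0,[1,1.5,-34],0],
    [0,[1,1.5,-45],0],
    [0,[1,1.5,-52],0],
    [0,[1,1.5,-52],0],
    [0,[1,1.5,-52],0]
  ]
}}

```text
t: 11.77
ee_pos: [521.0, -174.2, 102.1]
orientation: [-0.403, -3.114, -0.0]
ft_force: [0.5, 0.0, -0.5]
width: 88.1
grasp_force: 0.0
```

Request:
{"name": "servo_tool", "arguments": {
  "plan": [
    [1,[0,0,0],0],
    [1,[0,0,0],0],
    [1,[0,0,0],0],
    [1,[0,0,0],0],
    [1,[0,0,0],0],
    [1,[0,0,0],0],
    [1,[0,0,0],0],
    [1,[0,0,0],0]
  ]
}}

```text
t: 12.43
ee_pos: [521.6, -174.4, 103.2]
orientation: [0.403, 3.115, -0.0]
ft_force: [-0.4, 0.9, 6.8]
width: 52.0
grasp_force: 30.1
```

Width is 52 mm at 30 N, so both catches are home. I'll lift straight up.

Request:
{"name": "servo_tool", "arguments": {
  "plan": [
    [1,[0,0,3],0],
    [1,[0,0,8],0],
    [1,[0,0,15],0],
    [1,[0,0,24],0],
    [1,[0,0,35],0],
    [1,[0,0,47],0],
    [1,[0,0,60],0],
    [1,[0,0,75],0],
    [1,[0,0,90],0],
    [1,[0,0,95],0]
  ]
}}

```text
t: 13.27
ee_pos: [522.5, -174.8, 200.9]
orientation: [0.403, 3.111, -0.002]
ft_force: [0.2, -0.2, -1.5]
width: 52.0
grasp_force: 30.0
```

Request:
{"name": "servo_tool", "arguments": {
  "plan": [
    [1,[0,0,0],0],
    [1,[0,0,0],0],
    [1,[0,0,0],0]
  ]
}}

```text
t: 13.52
ee_pos: [520.7, -174.2, 197.1]
orientation: [-0.403, -3.115, -0.0]
ft_force: [-0.7, 0.0, -2.0]
width: 51.7
grasp_force: 30.0
```

```bash
python3 - <<'E'
from h import *
i=ctrl.get_image("wrist"); s=ctrl.get_image("scene")
o=ctrl.get_obs(); print(o["t"],o["ee_pos"],o["ft_force"],o["width"],o["grasp_force"])
cv2.imwrite("pics/l.png",np.hstack([cv2.resize(i[100:400,120:520],(400,300)),cv2.resize(s[150:320,200:400],(353,300),interpolation=cv2.INTER_CUBIC)]))
E
```

```text
13.6167 [ 520.67964628 -174.16791822  196.80402535] [-0.24252069  0.21419917 -2.39015123] 51.652661056002614 29.972493946552277
```

View pics/l.png

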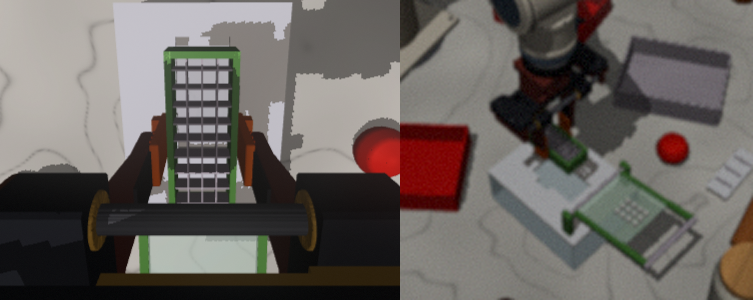

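The cassette is lifted clear, level between the fingers, with a weight reading of about 2 N and the lid still flipped. I'll carry it over to the basin.

Request:
{"name": "servo_tool", "arguments": {
  "plan": [
    [1,[1,5,0],0],
    [1,[2,15,0],0],
    [1,[5,30,0],0],
    [1,[8,50,0],0],
    [1,[12,74,0],0],
    [1,[16,98,0],0],
    [1,[19,122,0],0],
    [1,[23,146,0],0],
    [1,[26,168,0],0],
    [1,[30,190,0],0]
  ]
}}

```text
t: 14.45
ee_pos: [550.8, 17.7, 197.3]
orientation: [-0.402, -3.115, -0.0]
ft_force: [0.5, -1.1, -1.9]
width: 51.4
grasp_force: 30.0
```

Request:
{"name": "servo_tool", "arguments": {
  "plan": [
    [1,[3,22,0],0],
    [1,[7,44,0],0],
    [1,[10,66,0],0],
    [1,[13,86,0],0],
    [1,[16,104,0],0],
    [1,[19,119,0],0],
    [1,[21,130,0],0],
    [1,[22,137,0],0],
    [1,[22,141,0],0],
    [1,[22,141,0],0]
  ]
}}

```text
t: 15.28
ee_pos: [573.1, 157.1, 197.5]
orientation: [-0.402, -3.115, 0.0]
ft_force: [0.3, 0.6, -1.4]
width: 51.7
grasp_force: 30.0
```

Request:
{"name": "servo_tool", "arguments": {
  "plan": [
    [1,[0,0,0],0],
    [1,[0,0,0],0],
    [1,[0,0,0],0],
    [1,[0,0,0],0],
    [1,[0,0,0],0],
    [1,[0,0,0],0],
    [1,[0,0,0],0],
    [1,[0,0,0],0]
  ]
}}

```text
t: 15.95
ee_pos: [573.2, 156.5, 197.7]
orientation: [-0.403, -3.116, 0.0]
ft_force: [0.5, -0.9, -3.1]
width: 51.8
grasp_force: 30.0
```

```bash
python3 - <<'E'
from h import *
o=ctrl.get_obs(); print(o["t"],o["ee_pos"],o["ft_force"],o["moment"],o["width"],o["grasp_force"],abs(o["qvel"]).max())
# numeric check: frame's green outline in the wrist view (level, centred)
C=cam("wrist");i=ctrl.get_image("wrist");h=cv2.cvtColor(i,cv2.COLOR_BGR2HSV);m=cv2.inRange(h,(40,60,30),(80,255,255));m=cv2.morphologyEx(m,cv2.MORPH_CLOSE,np.ones((5,5)))
c=max(cv2.findContours(m,0,2)[0],key=cv2.contourArea);print(cv2.boundingRect(c),cv2.minAreaRect(c))
# lid in the scene view: green pixels near flipped lid
s=ctrl.get_image("scene");h=cv2.cvtColor(s,cv2.COLOR_BGR2HSV);m=cv2.inRange(h,(40,60,30),(80,255,255))[200:320,250:380];y,x=np.nonzero(m);print(x.min()+250,x.max()+250,y.min()+200,y.max()+200)
E
```

```text
15.95 [573.23738465 156.54941376 197.6701017 ] [ 0.48314023 -0.94935494 -3.08699729] [ 0.04685069 -0.02727615  0.00304116] 51.787252287668196 29.97262716293335 0.0029310944488248414
(284, 147, 77, 157) ((322.0, 225.0), (156.0, 76.0), 90.0)
292 365 241 300
```

The cassette is steady, level and held in the same place in the fingers, about 150 mm up over the basin centre, and the lid is still flipped. Handing in.

```bash
python3 -c "
from workcell import ctrl
print(ctrl.close_job())"
```

```text
the job is handed in; nothing more can be done
None
```

I flipped the lid over, pinched and lifted out the cassette, and handed the job in with it held level, its underside about 150 mm above the counter over the middle of the steel basin; no verdict came back, and I viewed 11 pictures, one over the limit of 10.

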